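# Find the high spot of a flywheel with a dial indicator

## Robot

A 6-joint arm with a two-finger parallel gripper is mounted at the origin on the work surface. World frame = base frame: x ahead of the robot, y to its left, z up, the work surface at z = 0. Lengths are in m, angles in rad, forces in N, time in s.
With the tool pointing down it reaches from about 0.35 to 0.975 m from the base axis. Payload 4.9 kg.
Tool frame: the origin (TCP) lies on the front face of the gripper's body, between the roots of the fingers; the fingertips stand ctrl.finger_overhang ahead of it and the grasp point (between the pads) lies 54 mm ahead of it (ctrl.finger_overhang is the distance from the TCP to the fingertips, in m); z points along the fingers, y is the line along which they close (so a half turn about z gives the same grasp; the last joint's range is limited). The gripper opens to 85 mm and grips with 20 to 120 N. Pads are 22 mm wide; open, the fingers measure 114 mm over their backs; the gripper's body (76 mm by 85 mm) begins 54 mm behind the grasp point. The pads swing forward as they close: fully open they stand 13 mm farther back than shut.
Start: joints at [1.159, 0.053, 1.613, -0, 1.476, -0.119], TCP at [0.18, 0.598, 0.304] pointing down, gripper open.
Joint ranges: [-3.01, 3.01], [-1.01, 2.22], [0.06, 2.58], [-1.02, 4.17], [0.09, 2.62], [-3.14, 3.14]. Speed limits (rad/s): [2.57, 2.57, 3.14, 3.14, 3.14, 3.14].

## Interface

Orientations are given as a rotation vector (axis times angle).
In Python, from station import ctrl, vision gives the robot as it stands. The module is installed in compiled form; this text tells all that it offers.
- The arm moves only by the tool drive_tool, never from a script. Its argument "rows" is a list of rows, each a list of 2 entries, a list of its own where there are three numbers: the shift along the tool's x, y, z in m, then the turn about the tool's z in rad. A call has 1 to 10 rows; each row shifts and turns the commanded pose from where the row before left it, along the tool's axes as they then stand; what a row does not reach is not made up. A row lasts 1/10 s, in which the tool goes at most 50 mm and 8.59 degrees, less where a joint would pass 70% of its speed; a pose out of reach is approached as far as the arm can. A call with a gripper value outside its range is refused whole. "jaw" is the closure, from 0 (fully open) to 1 (shut), set as the call begins (left out, the last holds). The fingers move at their own pace and stop on an object; "grip_force" is the grip in N (left out, the last holds). Time passes only in rows, so rows that do not move let the fingers close. It gives the time, the measured TCP pose, the force, the opening and the grip force at its end, in the units of the state.
- ctrl.get_obs(): the state, without advancing time (a new reading comes with each control period).
- vision.get_image(name): name is "scene" or "top"; returns a dict with "image" (420x560x3 uint8, blue, green, red), "vertical_fov" (degrees; the focal length in pixels is half the picture's height over the tangent of half this angle, whatever the lens; pixels are square), "cx", "cy" (the principal point, pixels), "dist_coeffs" ([k1, k2, p1, p2, k3] as OpenCV has them; the pictures are not rectified), "R" (3x3) and "t" (3): a world point X has camera coordinates R X + t. Camera axes: x right, y down, z forward; pixel columns grow to the right and rows downward; lengths in m; the calibration is good to about 2 mm. A picture is of the moment at which its call begins. There is no depth.
- ctrl.finish_job(): hands the job in; it is judged then, once.
The state is a dict: "t": time; "q": joint angles; "dq": joint speeds; "effort": joint torques, N m; "tool_pos": TCP position; "tool_rot": TCP orientation; "contact_force": force on the tool from outside, world axes, zero at the start; "wrist_torque": the same for the moment, N m; "opening": finger opening in m; "grip_force": force on a finger pad.
Only numpy, scipy, OpenCV 4.12 (cv2) and the standard library are available. Lean on these libraries where they do the work, as an engineer would, in place of code of your own. Each camera call takes 0.05 s, during which the arm holds its last target. There are 200 camera calls.

## Task

Slide the dial indicator in until its sprung plunger presses lightly on the rim of the flywheel, at least 2 mm in. Then, with the plunger bearing on the rim, turn the flywheel by its crank knob to find the highest spot of the whole rim (there is also a lesser one), and leave it stopped with the highest spot right under the plunger. Never ram the plunger hard or to the end of its travel, and leave the brush, phone and cup where they are.

Things in the scene. Friction and masses are not known exactly. Their poses are not given: they have to be found in the camera images.
- stand: Grey cast stand, 135 x 335 mm, 12 mm thick, fixed to the table; flywheel at one end, indicator on a rail at the other. Origin on the table under the flywheel's axis; y axis level, along the rail from the indicator to the axis.
- spindle (a point): On the flywheel's vertical axis, 63 mm above the table (mid rim). Aluminium disc 120 mm across, 52 to 74 mm up; turns either way without limit, drag 0.12 N m, stays put. Rim radius 60 mm with two smooth rises, each 50 to 60 degrees wide, places unknown: the high spot 4.5 mm proud, a lesser one 2.5 mm, over 110 degrees apart. The high spot starts at least 55 degrees from the plunger.
- crank: Flat steel crank arm on top of the flywheel, firmly fixed to it at an arbitrary angle. Origin on the spindle axis, 84 mm above the table; its x axis points along the arm to the knob. Arm 16 mm wide, 6 mm thick (84 to 90 mm above the table); a nut 22 mm across on the axis stands up to 96 mm.
- knob (a point): Centre of the upright black round crank knob, 18 mm in diameter, 45 mm tall (91 to 136 mm above the table, centre at 113.5 mm), 42 mm from the spindle axis. It spins freely on its own axis and carries the flywheel round when led along that circle. Around the circle nothing else stands higher than 96 mm.
- post (a point): Centre of the grip part of the carriage's upright round steel post: 16 mm in diameter, top 105 mm and centre 84.5 mm above the table; carriage block below, top at 42 mm. The dial (56 mm across, top 78 mm) begins 27 mm from the post's axis, towards the spindle. The carriage slides straight from post towards spindle, 40 mm, drag 10 N, stays put; 10 to 22 mm to touch the rim.
- tip (a point): Foremost point of the plunger's round steel tip (8 mm ball), 63 mm above the table, pointing straight at the spindle axis. It moves with the carriage and yields when pressed.
- plunger: The plunger itself, a thin steel rod with the ball tip that slides straight into the dial's housing against a spring: 1 N to start it, plus 0.3 N per mm. It has 12 mm of travel and stops dead at the end of it. Origin at the tip, y axis towards the spindle.
- needle (a joint): Reading of the indicator: the angle of the black needle on the white dial that faces up (rad), clockwise from above, 0.5 rad per mm that the plunger is pressed in: 0 with the plunger free (needle points towards the flywheel), 6.0 at the end of its 12 mm travel.
- brush_grip (a point): Wooden-handled hand brush, about 0.2 m long, lying on the table beyond the stand; bystander, the point is on its handle.
- phone: Black phone, 74 x 150 x 9 mm, lying flat on the table; bystander. Origin at the centre of its underside.
- cup: Small open white plastic cup, 68 mm across the rim and 60 mm tall, standing on the table; bystander. Origin at the centre of its underside.

How it is judged:
By the outcome, as a careful person would: the job done as asked, in the order asked, and still so for the second after the job is handed in, with the robot touching nothing.
It also fails if it takes over 64 s, if anything falls off the work surface, if the arm or the gripper's body presses on something with over 40 N, if the wrist force passes 120 N, or if a joint passes its speed limit or range.

## Working session

There is one attempt and no reset: what is moved stays moved. The work goes in short steps, Python scripts to look and compute and a tool call to move; the robot and the scene stay as the last step left them, time stands still between calls to the robot, and variables do not carry over. Pictures are saved under pics/ and viewed, at most 10 in all, crops included, and the job is handed in when it is done.

Besides the shell and the picture viewer there is one more tool, called after "Emit:" as name([rows], argument=value, ...), one row to a line, values as JSON. drive_tool: Moves the arm, as the interface text tells. Its arguments: {"type":"object","properties":{"rows":{"type":"array","items":{"type":"array"}},"jaw":{"type":"number"},"grip_force":{"type":"number"}},"required":["rows"]}

```bash
mkdir -p pics; cat > h.py <<'E'
import numpy as np, cv2
from station import ctrl, vision
def cam(n):
    d=vision.get_image(n); h=d["image"].shape[0]
    f=h/2/np.tan(np.radians(d["vertical_fov"])/2)
    d["K"]=np.array([[f,0,d["cx"]],[0,f,d["cy"]],[0,0,1]]); d["D"]=np.array(d["dist_coeffs"],float)
    d["R"]=np.array(d["R"]);d["t"]=np.array(d["t"]); return d
def atz(d,px,z):
    p=cv2.undistortPoints(np.array([[px]],float),d["K"],d["D"])[0,0]
    r=d["R"].T@np.array([p[0],p[1],1]); c=-d["R"].T@d["t"]
    return c+r*(z-c[2])/r[2]
def proj(d,X):
    return cv2.projectPoints(np.array(X,float).reshape(-1,3),cv2.Rodrigues(d["R"])[0],d["t"],d["K"],d["D"])[0][:,0]
E
python3 - <<'E'
from h import *
for n in("top","scene"):
    d=cam(n); cv2.imwrite(f"pics/{n}0.png",cv2.resize(d["image"],(784,588),interpolation=cv2.INTER_CUBIC)); print(n,-d["R"].T@d["t"],d["R"][2],d["K"][0,0])
o=ctrl.get_obs();print(o["t"],o["tool_pos"],o["tool_rot"],o["contact_force"],o["opening"],ctrl.finger_overhang)
E
```

```text
top [0.31755527 0.01838324 1.30925858] [ 0.19946115 -0.0056416  -0.9798895 ] 446.5492255668593
scene [1.41980979 0.17671791 0.61091704] [-0.83931772 -0.15932037 -0.51977185] 436.45496594489646
0.1 [0.18022736 0.5979869  0.30278233] [-4.58222858e-01 -3.10753485e+00  2.86695948e-03] [ 0.10354936  0.05170535 -0.15368723] 0.08541249457170544 0.0726
```

View pics/top0.png

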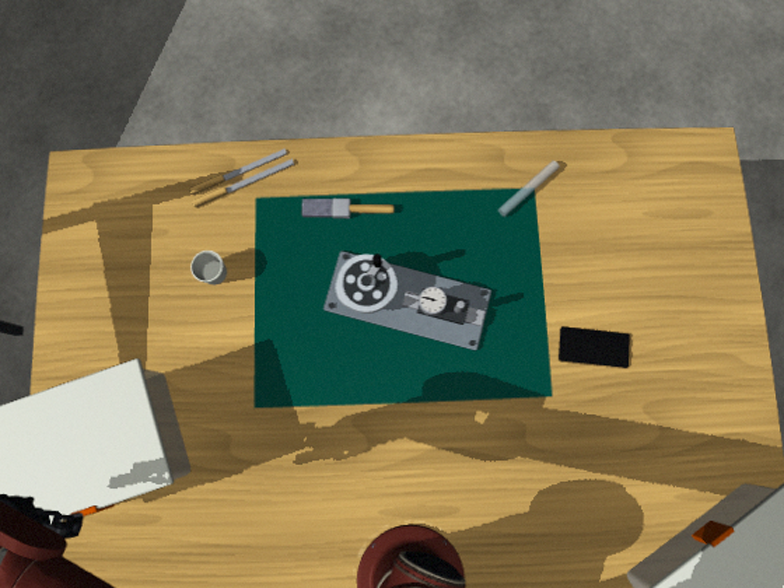

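View pics/scene0.png

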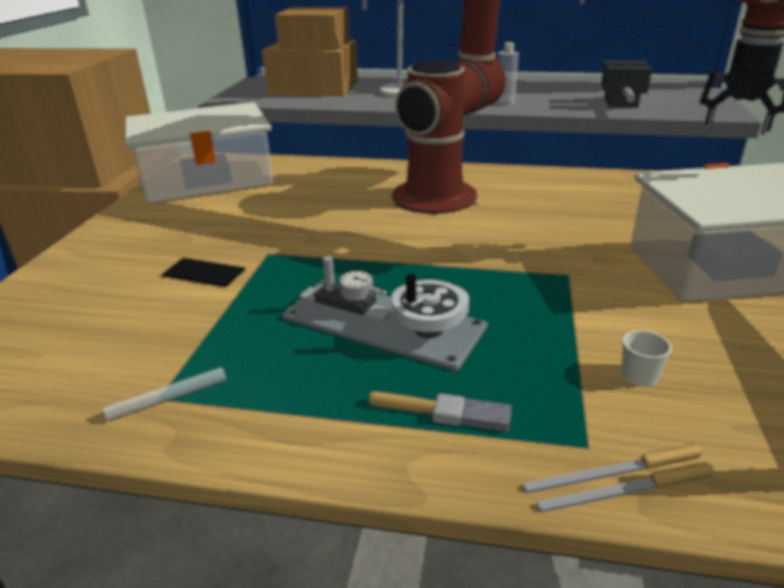

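The top view shows the flywheel at about (367,282), the knob top at (377,260), the dial at (432,300) and the post at (461,306), in enlarged pixels. The bystanders are clear of the stand. Next I'll take enlarged crops.

```bash
python3 - <<'E'
from h import *
d=cam("top"); c=d["image"][170:260,225:360]; a=cv2.resize(c,None,fx=5.9,fy=5.9,interpolation=cv2.INTER_CUBIC)[:300*2]
cv2.imwrite("pics/topc.png",a); print(a.shape)
d=cam("scene"); c=d["image"][175:265,200:350]; a=cv2.resize(c,None,fx=5.3,fy=5.3,interpolation=cv2.INTER_CUBIC)
cv2.imwrite("pics/scc.png",a); print(a.shape)
E
```

```text
(531, 796, 3)
(477, 795, 3)
```

View pics/topc.png

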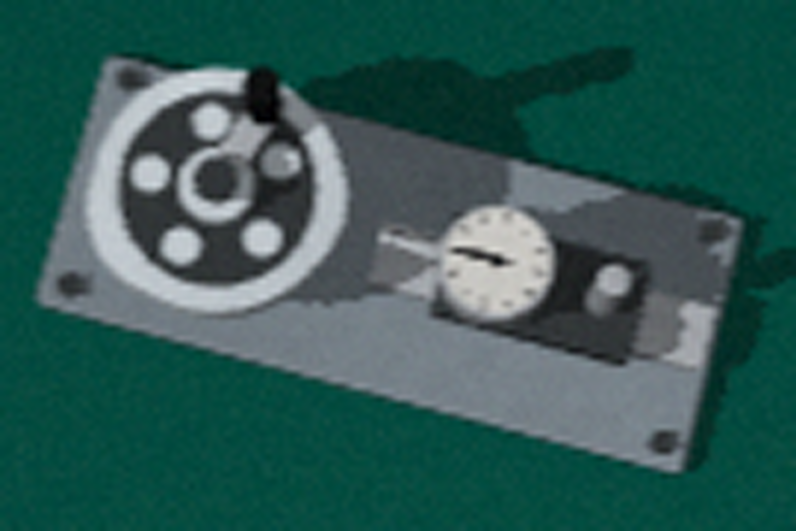

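View pics/scc.png

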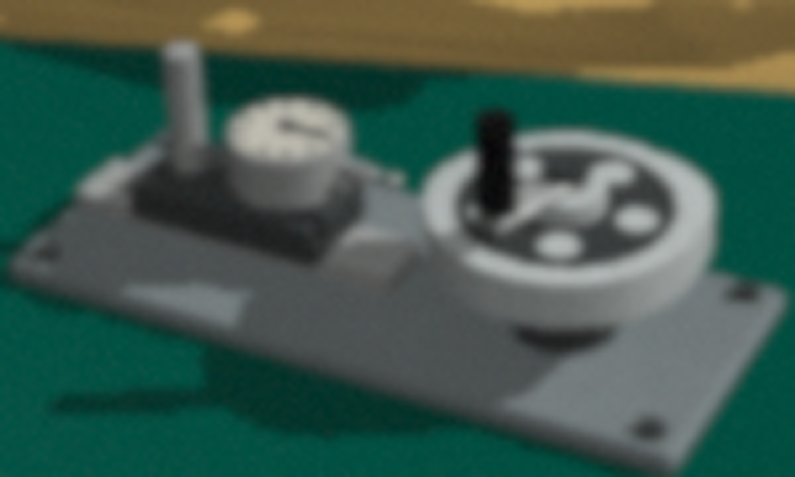

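The top crop shows the disc centre at about (216,190), nut (215,182), knob top (262,80), dial centre (497,263), post top (615,280) and tip (382,235). The scene crop shows the post top at (182,48) and the knob top at (496,117). The needle points at the flywheel, so it reads 0.

```bash
cat > m.py <<'E'
from h import *
t=cam("top"); s=cam("scene")
T=lambda X,Y:((X+.5)/5.9-.5+225,(Y+.5)/5.9-.5+170)
S=lambda X,Y:((X+.5)/5.3-.5+200,(Y+.5)/5.3-.5+175)
for n,p,z in[("disc",(216,190),.074),("nut",(217,181),.096),("knobtop",(262,80),.136),("knobbot",(262,115),.091),("dial",(497,263),.078),("post",(615,280),.105),("postlow",(600,308),.042),("tip",(382,235),.063),("c1",(110,58),.012),("c2",(742,217),.012),("c3",(684,471),.012),("c4",(38,303),.012)]:
    print("T",n,atz(t,T(*p),z).round(4))
for n,p,z in[("post",(182,48),.105),("postbase",(190,165),.042),("knobtop",(496,117),.136),("knobbot",(494,208),.091),("dial",(290,130),.078),("disc",(570,208),.074),("tip",(398,180),.063)]:
    print("S",n,atz(s,S(*p),z).round(4))
E
python3 m.py
```

```text
T disc [0.5907 0.0667 0.074 ]
T nut [0.5902 0.0652 0.096 ]
T knobtop [0.628  0.0416 0.136 ]
T knobbot [0.6227 0.0431 0.091 ]
T dial [ 0.5491 -0.066   0.078 ]
T post [ 0.5339 -0.1187  0.105 ]
T postlow [ 0.5316 -0.1177  0.042 ]
T tip [ 0.5678 -0.0123  0.063 ]
T c1 [0.6754 0.1212 0.012 ]
T c2 [ 0.5803 -0.1953  0.012 ]
T c3 [ 0.4534 -0.1578  0.012 ]
T c4 [0.55   0.1599 0.012 ]
S post [ 0.5335 -0.1158  0.105 ]
S postbase [ 0.5332 -0.1173  0.042 ]
S knobtop [0.626  0.0442 0.136 ]
S knobbot [0.6242 0.0426 0.091 ]
S dial [ 0.5537 -0.062   0.078 ]
S disc [0.5935 0.0704 0.074 ]
S tip [ 0.5648 -0.0107  0.063 ]
```

Emit:
drive_tool([
  [[0, 0, 0], 0.14],
  [[0, 0, 0], 0.14],
  [[0, 0, 0], 0.14],
  [[0, 0, 0], 0.14],
  [[0, 0, 0], 0.14],
  [[0, 0, 0], 0.14],
  [[0, 0, 0], 0.14],
  [[0, 0, 0], 0.14],
  [[0, 0, 0], 0.14],
  [[0, 0, 0], 0.14],
])

```text
t: 1.3
tool_pos: [0.1804, 0.5983, 0.3038]
tool_rot: [2.359, 2.075, -0.0]
contact_force: [-1.1, -0.8, -0.5]
opening: 0.0854
grip_force: 0.0
```

```bash
cat > g.py <<'E'
import sys
from h import *
from scipy.spatial.transform import Rotation as Ro
def go(x,y,z,yaw=None):
    o=ctrl.get_obs(); R=Ro.from_rotvec(o["tool_rot"]).as_matrix()
    d=R.T@(np.array([x,y,z])-o["tool_pos"])
    print("t",round(o["t"],2),"pos",np.round(o["tool_pos"],4),"toolx",R[:,0].round(4),"z",R[:,2].round(4),"\nq",np.round(o["q"],3),"F",np.round(o["contact_force"],1),"op",round(o["opening"],4))
    print("need",d.round(4),"turn",round(float(np.arctan2(np.array([.291,.957,0])@R[:,1],np.array([.291,.957,0])@R[:,0])),4))
if __name__=="__main__": go(*map(float,sys.argv[1:4]))
E
python3 g.py .535 -.1173 .24
```

```text
t 1.3 pos [0.1804 0.5983 0.3038] toolx [ 1.274e-01  9.918e-01 -1.000e-04] z [-0.e+00 -1.e-04 -1.e+00] 
q [ 1.159  0.053  1.613 -0.     1.476  1.287] F [-1.1 -0.8 -0.5] op 0.0854
need [-0.6646  0.4429  0.0639] turn 0.1674
```

Emit:
drive_tool([
  [[0, 0, 0], 0.084],
  [[0, 0, 0], 0.0834],
  [[-0.02, 0.045, 0], 0],
  [[-0.02, 0.045, 0], 0],
  [[-0.02, 0.045, 0], 0],
  [[-0.02, 0.045, 0], 0],
  [[-0.03, 0.04, 0], 0],
  [[-0.03, 0.04, 0], 0],
  [[-0.03, 0.04, 0], 0],
  [[-0.03, 0.04, 0], 0],
])

```text
t: 2.3
tool_pos: [0.45, 0.3079, 0.3041]
tool_rot: [2.518, 1.878, 0.001]
contact_force: [1.2, 0.5, -0.1]
opening: 0.0851
grip_force: 0.0
```

Emit:
drive_tool([
  [[-0.04, 0.03, 0], 0],
  [[-0.04, 0.03, 0], 0],
  [[-0.04, 0.03, 0], 0],
  [[-0.04, 0.03, 0], 0],
  [[-0.04, 0.03, 0.01], 0],
  [[-0.04, 0.02, 0.01], 0],
  [[-0.04, 0.02, 0.01], 0],
  [[-0.04, 0.02, 0.01], 0],
  [[-0.03, 0, 0.01], 0],
  [[0, 0, 0], 0],
])

```text
t: 3.3
tool_pos: [0.549, -0.0877, 0.2521]
tool_rot: [-2.521, -1.871, 0.004]
contact_force: [-0.5, -0.2, -0.5]
opening: 0.0856
grip_force: 0.0
```

```bash
python3 g.py .535 -.1173 .22
```

```text
t 3.3 pos [ 0.549  -0.0877  0.2521] toolx [ 2.899e-01  9.571e-01 -9.000e-04] z [-3.6e-03  1.0e-04 -1.0e+00] 
q [-2.920e-01 -7.200e-02  1.825e+00 -1.000e-03  1.393e+00  2.000e-03] F [-0.5 -0.2 -0.5] op 0.0856
need [-0.0323 -0.0047  0.0321] turn 0.0011
```

Emit:
drive_tool([
  [[-0.016, -0.002, 0.01], 0],
  [[-0.016, -0.0027, 0.02], 0],
  [[0, 0, 0.03], 0],
  [[0, 0, 0.03], 0],
  [[0, 0, 0.018], 0],
  [[0, 0, 0], 0],
  [[0, 0, 0], 0],
])

```text
t: 4.0
tool_pos: [0.5366, -0.1138, 0.1463]
tool_rot: [2.518, 1.879, 0.0]
contact_force: [0.8, -0.1, -0.5]
opening: 0.0852
grip_force: 0.0
```

```bash
python3 g.py .535 -.1173 .142; python3 - <<'E'
from h import *
a=cam("scene")["image"][150:290,160:360];b=cam("top")["image"][160:290,215:375]
cv2.imwrite("pics/a1.png",np.hstack([cv2.resize(a,(400,280),interpolation=cv2.INTER_CUBIC),cv2.resize(b,(400,280),interpolation=cv2.INTER_CUBIC)]))
E
```

```text
t 4.0 pos [ 0.5366 -0.1138  0.1463] toolx [ 0.2844  0.9587 -0.    ] z [ 1.e-04 -0.e+00 -1.e+00] 
q [-0.345  0.024  1.919 -0.     1.198 -0.056] F [ 0.8 -0.1 -0.5] op 0.0852
need [-0.0039 -0.0006  0.0043] turn 0.0068
```

View pics/a1.png

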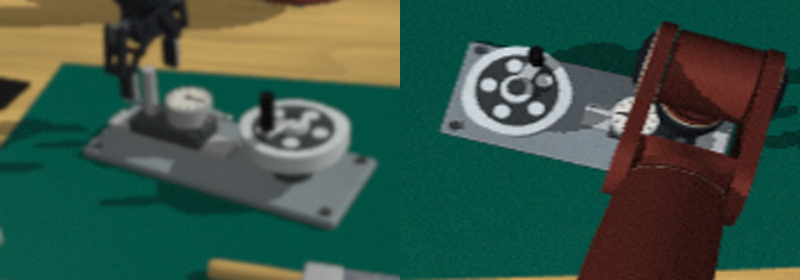

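The fingers straddle the post from both sides, with the dial clear of them. I'll correct slightly and close.

Emit:
drive_tool([
  [[-0.004, -0.0006, 0.004], 0.007],
  [[0, 0, 0], 0],
  [[0, 0, 0], 0],
])

```text
t: 4.4
tool_pos: [0.535, -0.118, 0.1425]
tool_rot: [2.525, 1.868, 0.001]
contact_force: [0.3, -1.3, 0.0]
opening: 0.0853
grip_force: 0.0
```

Emit:
drive_tool([
  [[0, 0, 0], 0],
  [[0, 0, 0], 0],
  [[0, 0, 0], 0],
  [[0, 0, 0], 0],
  [[0, 0, 0], 0],
  [[0, 0, 0], 0],
  [[0, 0, 0], 0],
  [[0, 0, 0], 0],
  [[0, 0, 0], 0],
  [[0, 0, 0], 0],
], jaw=1, grip_force=40)

```text
t: 5.4
tool_pos: [0.5343, -0.1176, 0.1422]
tool_rot: [-2.524, -1.868, 0.002]
contact_force: [-4.6, 1.1, 4.4]
opening: 0.0149
grip_force: 39.5
```

```bash
python3 g.py .535 -.1173 .142
```

```text
t 5.4 pos [ 0.5343 -0.1176  0.1422] toolx [ 0.292   0.9564 -0.    ] z [-1.9e-03  5.0e-04 -1.0e+00] 
q [-0.353  0.027  1.924 -0.     1.193 -0.056] F [-4.6  1.1  4.4] op 0.0149
need [0.0005 0.0005 0.0002] turn -0.0011
```

Emit:
drive_tool([
  [[0.002, 0, 0], 0],
  [[0.002, 0, 0], 0],
  [[0.002, 0, 0], 0],
  [[0.002, 0, 0], 0],
  [[0.002, 0, 0], 0],
  [[0.002, 0, 0], 0],
  [[0.002, 0, 0], 0],
  [[0.002, 0, 0], 0],
  [[0, 0, 0], 0],
  [[0, 0, 0], 0],
])

```text
t: 6.4
tool_pos: [0.5385, -0.1043, 0.1422]
tool_rot: [2.524, 1.869, -0.008]
contact_force: [-7.7, -7.0, 5.2]
opening: 0.015
grip_force: 39.5
```

```bash
python3 g.py .535 -.1173 .142; python3 - <<'E'
from h import *
a=cam("scene")["image"][180:250,200:300];b=cam("top")["image"][180:250,240:340]
cv2.imwrite("pics/a2.png",np.hstack([cv2.resize(a,(400,280),interpolation=cv2.INTER_CUBIC),cv2.resize(b,(400,280),interpolation=cv2.INTER_CUBIC)]))
E
```

```text
t 6.4 pos [ 0.5385 -0.1043  0.1422] toolx [ 0.2918  0.9565 -0.005 ] z [-0.0035 -0.0042 -1.    ] 
q [-0.325  0.031  1.92  -0.005  1.193 -0.027] F [-7.7 -7.   5.2] op 0.015
need [-0.0135  0.0005  0.0003] turn -0.001
```

View pics/a2.png

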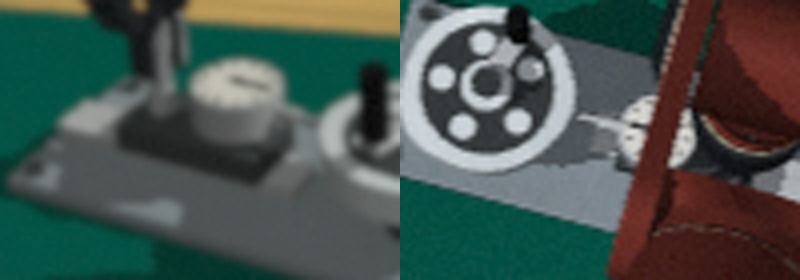

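The tip looks nearly at the rim and the needle is still near 0. I'll build a needle reader that rectifies the dial from the camera pictures.

```bash
cat > needle.py <<'E'
from h import *
U=np.array([.291,.957,0]);U/=np.linalg.norm(U);V=np.array([U[1],-U[0],0]) # V = clockwise side from above
def read(name,post,d=None,show=None):
    """post xy -> (needle angle, contrast); centre refined by white-disc centroid"""
    d=d or cam(name); C=np.array([post[0],post[1],.078])+.055*U
    S=160;g=(np.arange(S)-S/2+.5)/S*.08
    def patch(C):
        X=C+g[None,:,None]*V+ -g[:,None,None]*U   # up = towards spindle, right = clockwise
        p=proj(d,X).reshape(S,S,2).astype(np.float32)
        return cv2.cvtColor(cv2.remap(d["image"],p[...,0],p[...,1],cv2.INTER_CUBIC),cv2.COLOR_BGR2GRAY).astype(float)
    for _ in range(3):
        P=cv2.GaussianBlur(patch(C),(0,0),2)
        # disc fit: shift maximising inside-outside brightness
        gx,gy=np.meshgrid(g,g); best=max(((P[(gx-a)**2+(gy-b)**2<.026**2].mean()-P[((gx-a)**2+(gy-b)**2>.029**2)&((gx-a)**2+(gy-b)**2<.034**2)].mean()),a,b) for a in np.arange(-.006,.0061,.001) for b in np.arange(-.006,.0061,.001))
        C=C+best[1]*V-best[2]*U
    P=patch(C); th=np.radians(np.arange(0,360,1)); r=np.arange(.005,.019,.0005)
    def prof(s): return cv2.remap(P.astype(np.float32),((r[None]*np.sin(th)[:,None]*s)/.08*S+S/2-.5).astype(np.float32),((-r[None]*np.cos(th)[:,None]*s)/.08*S+S/2-.5).astype(np.float32),cv2.INTER_LINEAR).mean(1)
    pr=prof(1); dk=np.median(pr)-pr; i=int(np.argmax(dk)); k=np.arange(-15,16); w=np.clip(dk[(i+k)%360]-.3*dk[i],0,None)
    a=np.radians(i+(w*k).sum()/w.sum())
    if show: cv2.imwrite(show,cv2.resize(P.astype(np.uint8),(400,400)))
    return round(float((a+1)%(2*np.pi)-1),3), round(float(dk[i]),1), C[:2].round(4), P
if __name__=="__main__":
    import sys
    post=np.array(list(map(float,sys.argv[1:3]))) if len(sys.argv)>2 else ctrl.get_obs()["tool_pos"][:2]
    for n in("scene","top"):
        r=read(n,post); print(n,r[:3])
E
python3 needle.py; python3 - <<'E'
from needle import *
r=read("scene",ctrl.get_obs()["tool_pos"][:2],show="pics/n1.png")
E
```

```text
scene (-0.162, 39.5, array([ 0.557 , -0.0503]))
top (1.466, 32.5, array([ 0.5532, -0.0523]))
```

View pics/n1.png

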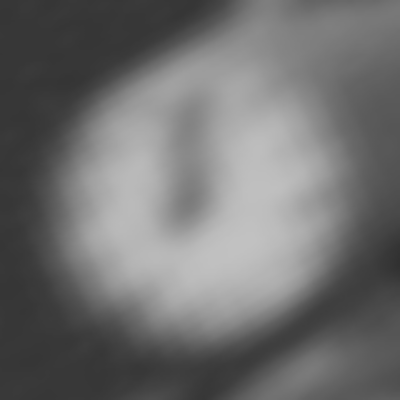

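```bash
sed -i 's/for _ in range(3):/C=C+np.array([.0006,.002,0])\n    for _ in range(0):/' needle.py; python3 needle.py
```

```text
scene (-0.017, 42.4, array([ 0.5551, -0.0497]))
top (1.66, 24.3, array([ 0.5551, -0.0497]))
```

Emit:
drive_tool([
  [[0.001, 0, 0], 0],
  [[0.001, 0, 0], 0],
  [[0.001, 0, 0], 0],
  [[0.001, 0, 0], 0],
  [[0, 0, 0], 0],
  [[0, 0, 0], 0],
])

```text
t: 7.35
tool_pos: [0.5396, -0.1006, 0.1422]
tool_rot: [2.524, 1.868, -0.009]
contact_force: [-8.3, -8.0, 4.9]
opening: 0.0148
grip_force: 39.5
```

```bash
python3 needle.py;python3 g.py .535 -.1173 .142
```

```text
scene (-0.014, 39.0, array([ 0.5562, -0.046 ]))
top (4.753, 22.9, array([ 0.5562, -0.046 ]))
t 7.45 pos [ 0.5396 -0.1006  0.1422] toolx [ 0.2919  0.9564 -0.0053] z [-0.0036 -0.0044 -1.    ] 
q [-0.318  0.032  1.919 -0.006  1.193 -0.02 ] F [-8.6 -6.9  4.8] op 0.0149
need [-0.0173  0.0005  0.0003] turn -0.001
```

Still free after 17.3 mm. Two more mm.

Emit:
drive_tool([
  [[0.001, 0, 0], 0],
  [[0.001, 0, 0], 0],
  [[0.001, 0, 0], 0],
  [[0, 0, 0], 0],
  [[0, 0, 0], 0],
])

```text
t: 7.95
tool_pos: [0.5404, -0.098, 0.1421]
tool_rot: [2.523, 1.868, -0.01]
contact_force: [-9.0, -8.7, 5.8]
opening: 0.0148
grip_force: 39.5
```

```bash
python3 needle.py;python3 g.py .535 -.1173 .142
```

```text
scene (1.093, 56.5, array([ 0.557 , -0.0434]))
top (1.326, 26.1, array([ 0.557 , -0.0434]))
t 8.05 pos [ 0.5404 -0.098   0.1422] toolx [ 0.2918  0.9565 -0.0061] z [-0.0038 -0.0052 -1.    ] 
q [-0.313  0.033  1.918 -0.007  1.193 -0.014] F [-8.9 -9.1  5.8] op 0.0149
need [-0.02    0.0004  0.0003] turn -0.001
```

Emit:
drive_tool([
  [[0.001, 0, 0], 0],
  [[0.0003, 0, 0], 0],
  [[0, 0, 0], 0],
  [[0, 0, 0], 0],
])

```text
t: 8.45
tool_pos: [0.5408, -0.0969, 0.1422]
tool_rot: [2.523, 1.868, -0.01]
contact_force: [-9.4, -9.5, 4.7]
opening: 0.0147
grip_force: 39.5
```

```bash
python3 needle.py;python3 g.py .535 -.1173 .142
```

```text
scene (1.664, 42.7, array([ 0.5574, -0.0423]))
top (4.869, 28.8, array([ 0.5574, -0.0423]))
t 8.55 pos [ 0.5407 -0.0969  0.1422] toolx [ 0.2918  0.9564 -0.0064] z [-0.004  -0.0055 -1.    ] 
q [-0.31   0.033  1.918 -0.007  1.193 -0.012] F [-9.4 -8.9  5. ] op 0.015
need [-0.0212  0.0005  0.0003] turn -0.001
```

Emit:
drive_tool([
  [[0, 0, 0], 0],
  [[0, 0, 0], 0],
  [[0, 0, 0], 0],
  [[0, 0, 0], 0],
  [[0, 0, 0], 0],
  [[0, 0, 0], 0],
  [[0, 0, 0], 0],
], jaw=0)

```text
t: 9.25
tool_pos: [0.542, -0.0945, 0.1421]
tool_rot: [2.525, 1.869, 0.0]
contact_force: [0.2, 0.1, -0.2]
opening: 0.0856
grip_force: 0.0
```

Emit:
drive_tool([
  [[0, 0, -0.02], 0],
  [[0, 0, -0.03], 0],
  [[0, 0, -0.04], 0],
  [[0, 0, -0.02], 0],
  [[0, 0, 0], 0],
])

```text
t: 9.75
tool_pos: [0.5438, -0.0951, 0.2568]
tool_rot: [2.52, 1.865, 0.008]
contact_force: [0.9, -0.2, -0.0]
opening: 0.0852
grip_force: 0.0
```

```bash
python3 needle.py .5408 -.0969; python3 g.py .6255 .043 .26
```

```text
scene (1.665, 41.9, array([ 0.5574, -0.0423]))
top (5.09, 27.1, array([ 0.5574, -0.0423]))
t 9.85 pos [ 0.5419 -0.0945  0.252 ] toolx [ 0.2921  0.9564 -0.    ] z [ 3.e-04 -1.e-04 -1.e+00] 
q [-0.308 -0.089  1.84   0.     1.39  -0.012] F [-0.  -0.2 -0.1] op 0.0852
need [ 0.1559  0.0398 -0.008 ] turn -0.0012
```

Emit:
drive_tool([
  [[0.035, 0.01, 0], 0],
  [[0.04, 0.01, 0], 0],
  [[0.04, 0.01, 0], 0],
  [[0.04, 0.01, 0.01], 0],
  [[0, 0, 0.02], 0],
  [[0, 0, 0.02], 0],
  [[0, 0, 0], 0],
  [[0, 0, 0], 0],
])

```text
t: 10.65
tool_pos: [0.6244, 0.042, 0.2]
tool_rot: [-2.523, -1.867, 0.005]
contact_force: [1.0, -0.1, 0.4]
opening: 0.0856
grip_force: 0.0
```

```bash
python3 needle.py .5408 -.0969; python3 g.py .6255 .043 .174
```

```text
scene (1.666, 42.6, array([ 0.5574, -0.0423]))
top (1.775, 80.3, array([ 0.5574, -0.0423]))
t 10.75 pos [0.6257 0.0418 0.2026] toolx [2.925e-01 9.563e-01 2.000e-04] z [ 7.e-04 -0.e+00 -1.e+00] 
q [-0.052  0.137  1.696 -0.     1.307  0.245] F [0.2 0.4 0.1] op 0.0855
need [ 0.0011 -0.0006  0.0286] turn -0.0017
```

Emit:
drive_tool([
  [[0.001, 0, 0.015], 0],
  [[0, 0, 0.0136], 0],
  [[0, 0, 0], 0],
  [[0, 0, 0], 0],
])

```text
t: 11.15
tool_pos: [0.6252, 0.0429, 0.1724]
tool_rot: [-2.524, -1.868, 0.002]
contact_force: [-0.5, 0.7, -0.6]
opening: 0.0853
grip_force: 0.0
```

Emit:
drive_tool([
  [[0, 0, 0], 0],
  [[0, 0, 0], 0],
  [[0, 0, 0], 0],
  [[0, 0, 0], 0],
  [[0, 0, 0], 0],
  [[0, 0, 0], 0],
  [[0, 0, 0], 0],
  [[0, 0, 0], 0],
  [[0, 0, 0], 0],
  [[0, 0, 0], 0],
], jaw=1, grip_force=25)

```text
t: 12.15
tool_pos: [0.6258, 0.043, 0.1738]
tool_rot: [-2.525, -1.869, 0.0]
contact_force: [-3.0, 0.3, 4.6]
opening: 0.0173
grip_force: 26.1
```

```bash
python3 needle.py .5408 -.0969; python3 g.py .6255 .043 .174
```

```text
scene (1.667, 42.4, array([ 0.5574, -0.0423]))
top (1.772, 79.2, array([ 0.5574, -0.0423]))
t 12.25 pos [0.6258 0.043  0.1737] toolx [0.292  0.9564 0.    ] z [-1.e-04  1.e-04 -1.e+00] 
q [-0.05   0.169  1.713  0.     1.26   0.246] F [-3.   0.3  4.3] op 0.0172
need [-0.0001 -0.0003 -0.0003] turn -0.0012
```

```bash
python3 - <<'E'
import numpy as np
p=lambda a:np.round(42*np.array([np.cos(a),np.sin(a)]),1)
for k in range(45):
    a=np.radians(107.6+8*k); d=p(a+np.radians(8))-p(a)
    print(f"{107.6+8*k+8:.1f}: [{d[0]/1000:.4f},{d[1]/1000:.4f}]",end="  " if k%3<2 else "\n")
E
```

```text
115.6: [-0.0054,-0.0021]  123.6: [-0.0051,-0.0029]  131.6: [-0.0047,-0.0036]
139.6: [-0.0041,-0.0042]  147.6: [-0.0035,-0.0047]  155.6: [-0.0027,-0.0051]
163.6: [-0.0021,-0.0055]  171.6: [-0.0012,-0.0058]  179.6: [-0.0005,-0.0058]
187.6: [0.0004,-0.0059]  195.6: [0.0011,-0.0057]  203.6: [0.0020,-0.0055]
211.6: [0.0027,-0.0052]  219.6: [0.0034,-0.0048]  227.6: [0.0041,-0.0042]
235.6: [0.0046,-0.0037]  243.6: [0.0050,-0.0029]  251.6: [0.0054,-0.0023]
259.6: [0.0057,-0.0014]  267.6: [0.0058,-0.0007]  275.6: [0.0059,0.0002]
283.6: [0.0058,0.0010]  291.6: [0.0056,0.0017]  299.6: [0.0052,0.0026]
307.6: [0.0049,0.0032]  315.6: [0.0044,0.0039]  323.6: [0.0038,0.0045]
331.6: [0.0031,0.0049]  339.6: [0.0025,0.0054]  347.6: [0.0016,0.0056]
355.6: [0.0009,0.0058]  363.6: [0.0000,0.0058]  371.6: [-0.0008,0.0058]
379.6: [-0.0015,0.0057]  387.6: [-0.0024,0.0054]  395.6: [-0.0030,0.0049]
403.6: [-0.0038,0.0046]  411.6: [-0.0043,0.0039]  419.6: [-0.0048,0.0033]
427.6: [-0.0053,0.0026]  435.6: [-0.0056,0.0019]  443.6: [-0.0057,0.0010]
451.6: [-0.0059,0.0003]  459.6: [-0.0058,-0.0006]  467.6: [-0.0057,-0.0014]
```

```bash
cat > st.py <<'E'
from needle import *
o=ctrl.get_obs(); r=o["tool_pos"][:2]-np.array([.591,.067]); x,y=r@U[:2],r@V[:2]
rs=[read(n,(.5408,-.0969))[:2] for n in("scene","top")]
s=f"t {o['t']:.2f} phi {np.degrees(np.arctan2(y,x))%360:.1f} R {np.hypot(x,y)*1000:.1f} xy {x*1000:.1f} {y*1000:.1f} z {o['tool_pos'][2]:.4f} F {np.round(o['contact_force'],1)} needle {rs} op {o['opening']:.4f}"
print(s); open("log.txt","a").write(s+"\n")
E
python3 st.py
```

```text
t 12.25 phi 107.7 R 42.3 xy -12.8 40.3 z 0.1737 F [-3.   0.3  4.3] needle [(1.666, 42.4), (1.773, 79.0)] op 0.0172
```

Emit:
drive_tool([
  [[-0.0054, -0.0021, 0], 0],
  [[-0.0051, -0.0029, 0], 0],
  [[-0.0047, -0.0036, 0], 0],
  [[0, 0, 0], 0],
  [[0, 0, 0], 0],
])

```text
t: 12.85
tool_pos: [0.6132, 0.0311, 0.1737]
tool_rot: [-2.525, -1.869, -0.001]
contact_force: [-0.9, 1.6, 3.6]
opening: 0.0175
grip_force: 26.2
```

```bash
python3 st.py
```

```text
t 12.85 phi 131.4 R 42.2 xy -27.9 31.7 z 0.1737 F [-0.9  1.6  3.6] needle [(0.882, 58.4), (0.951, 77.3)] op 0.0175
```

Emit:
drive_tool([
  [[-0.0041, -0.0042, 0], 0],
  [[-0.0035, -0.0047, 0], 0],
  [[-0.0027, -0.0051, 0], 0],
  [[0, 0, 0], 0],
  [[0, 0, 0], 0],
])

```text
t: 13.45
tool_pos: [0.5969, 0.0253, 0.1737]
tool_rot: [2.525, 1.869, 0.001]
contact_force: [-0.3, 2.9, 4.1]
opening: 0.017
grip_force: 26.1
```

```bash
python3 st.py
```

```text
t 13.45 phi 155.0 R 42.1 xy -38.2 17.8 z 0.1737 F [-0.3  2.9  4.1] needle [(0.278, 43.7), (0.488, 119.6)] op 0.0170
```

Emit:
drive_tool([
  [[-0.0021, -0.0055, 0], 0],
  [[-0.0012, -0.0058, 0], 0],
  [[0, 0, 0], 0],
  [[0, 0, 0], 0],
])

```text
t: 13.95
tool_pos: [0.5852, 0.0253, 0.1737]
tool_rot: [2.525, 1.869, 0.001]
contact_force: [0.7, 4.1, 2.9]
opening: 0.0172
grip_force: 26.1
```

```bash
python3 st.py; python3 - <<'E'
from needle import *
P=[read(n,(.5408,-.0969))[3] for n in("scene","top")]
cv2.imwrite("pics/n2.png",cv2.resize(np.hstack(P).clip(0,255).astype(np.uint8),(800,400)))
E
```

```text
t 13.95 phi 171.0 R 42.1 xy -41.5 6.6 z 0.1737 F [0.7 4.1 2.9] needle [(0.291, 42.9), (0.471, 121.5)] op 0.0172
```

View pics/n2.png

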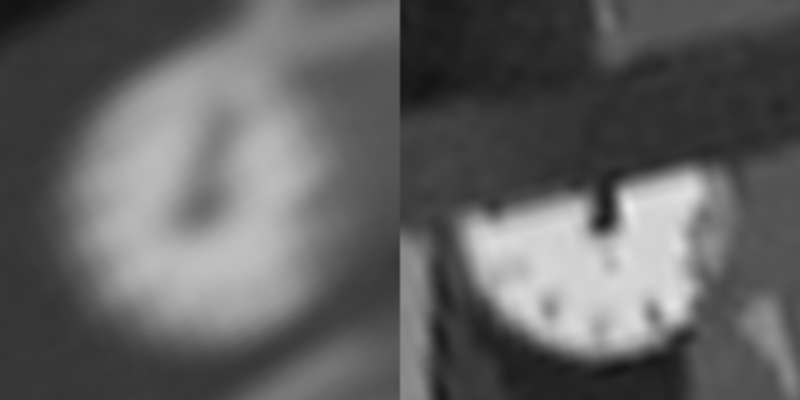

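The needle sits about 0.3 rad off zero, so the plunger is still bearing by roughly 0.6 mm on the plain rim. The start was on the lesser rise. Continuing round.

Emit:
drive_tool([
  [[-0.0005, -0.0058, 0], 0],
  [[0.0004, -0.0059, 0], 0],
  [[0.0011, -0.0057, 0], 0],
  [[0.002, -0.0055, 0], 0],
  [[0, 0, 0], 0],
  [[0, 0, 0], 0],
])

```text
t: 14.75
tool_pos: [0.5643, 0.0347, 0.1737]
tool_rot: [2.524, 1.869, 0.001]
contact_force: [3.3, 1.9, 3.0]
opening: 0.0173
grip_force: 26.0
```

```bash
python3 st.py
```

```text
t 14.75 phi 202.7 R 41.9 xy -38.7 -16.1 z 0.1737 F [3.3 1.9 3. ] needle [(0.367, 30.8), (0.375, 88.5)] op 0.0173
```

Emit:
drive_tool([
  [[0.0027, -0.0052, 0], 0],
  [[0.0034, -0.0048, 0], 0],
  [[0.0041, -0.0042, 0], 0],
  [[0, 0, 0], 0],
  [[0, 0, 0], 0],
])

```text
t: 15.35
tool_pos: [0.5534, 0.0486, 0.1737]
tool_rot: [2.525, 1.869, -0.0]
contact_force: [2.7, 0.6, 5.0]
opening: 0.0173
grip_force: 26.2
```

```bash
python3 st.py
```

```text
t 15.35 phi 226.9 R 41.8 xy -28.6 -30.6 z 0.1737 F [2.7 0.6 5. ] needle [(0.277, 35.8), (0.413, 83.4)] op 0.0173
```

Emit:
drive_tool([
  [[0.0046, -0.0037, 0], 0],
  [[0.005, -0.0029, 0], 0],
  [[0, 0, 0], 0],
  [[0, 0, 0], 0],
])

```text
t: 15.85
tool_pos: [0.5497, 0.0604, 0.1737]
tool_rot: [-2.525, -1.869, 0.0]
contact_force: [1.3, 0.1, 5.0]
opening: 0.0171
grip_force: 26.3
```

```bash
python3 st.py
```

```text
t 15.85 phi 244.0 R 41.8 xy -18.4 -37.6 z 0.1737 F [1.3 0.1 5. ] needle [(0.17, 29.8), (0.364, 78.4)] op 0.0171
```

Emit:
drive_tool([
  [[0.0054, -0.0023, 0], 0],
  [[0.0057, -0.0014, 0], 0],
  [[0, 0, 0], 0],
  [[0, 0, 0], 0],
])

```text
t: 16.35
tool_pos: [0.5494, 0.072, 0.1737]
tool_rot: [-2.525, -1.869, 0.0]
contact_force: [1.5, -0.4, 6.0]
opening: 0.0173
grip_force: 26.3
```

```bash
python3 st.py
```

```text
t 16.35 phi 260.0 R 41.9 xy -7.3 -41.3 z 0.1737 F [ 1.5 -0.4  6. ] needle [(0.273, 38.0), (0.408, 88.0)] op 0.0173
```

Base ≈0.35–0.4 rad (about 0.75 mm in), still plain rim. Continuing.

Emit:
drive_tool([
  [[0.0058, -0.0007, 0], 0],
  [[0.0059, 0.0002, 0], 0],
  [[0, 0, 0], 0],
  [[0, 0, 0], 0],
])

```text
t: 16.85
tool_pos: [0.5523, 0.0833, 0.1737]
tool_rot: [-2.525, -1.87, 0.001]
contact_force: [1.9, -1.5, 5.3]
opening: 0.0171
grip_force: 26.3
```

```bash
python3 st.py
```

```text
t 16.85 phi 275.9 R 42.0 xy 4.3 -41.7 z 0.1737 F [ 1.9 -1.5  5.3] needle [(0.353, 33.8), (0.407, 88.9)] op 0.0171
```

Emit:
drive_tool([
  [[0.0058, 0.001, 0], 0],
  [[0.0056, 0.0017, 0], 0],
  [[0, 0, 0], 0],
  [[0, 0, 0], 0],
])

```text
t: 17.35
tool_pos: [0.5582, 0.0933, 0.1737]
tool_rot: [2.525, 1.869, -0.001]
contact_force: [1.9, -2.0, 6.4]
opening: 0.0172
grip_force: 26.4
```

```bash
python3 st.py
```

```text
t 17.35 phi 291.7 R 42.0 xy 15.6 -39.1 z 0.1737 F [ 1.9 -2.   6.4] needle [(0.433, 25.6), (0.422, 85.7)] op 0.0172
```

Emit:
drive_tool([
  [[0.0052, 0.0026, 0], 0],
  [[0.0049, 0.0032, 0], 0],
  [[0, 0, 0], 0],
  [[0, 0, 0], 0],
])

```text
t: 17.85
tool_pos: [0.5664, 0.1012, 0.1737]
tool_rot: [-2.524, -1.869, 0.003]
contact_force: [0.2, -2.1, 6.8]
opening: 0.017
grip_force: 26.4
```

```bash
python3 st.py
```

```text
t 17.85 phi 307.4 R 42.1 xy 25.6 -33.5 z 0.1737 F [ 0.2 -2.1  6.8] needle [(1.796, 31.2), (1.863, 59.8)] op 0.0170
```

Emit:
drive_tool([
  [[0.0044, 0.0039, 0], 0],
  [[0.0038, 0.0045, 0], 0],
  [[0, 0, 0], 0],
  [[0, 0, 0], 0],
])

```text
t: 18.35
tool_pos: [0.5768, 0.1068, 0.1737]
tool_rot: [-2.524, -1.869, 0.002]
contact_force: [-0.4, -0.8, 5.9]
opening: 0.0176
grip_force: 26.4
```

```bash
python3 st.py
```

```text
t 18.35 phi 323.5 R 42.2 xy 33.9 -25.1 z 0.1737 F [-0.4 -0.8  5.9] needle [(1.351, 18.3), (2.579, 66.3)] op 0.0176
```

The high rise has been found. Now stepping over its top and down the far side.

Emit:
drive_tool([
  [[0.0031, 0.0049, 0], 0],
  [[0, 0, 0], 0],
  [[0, 0, 0], 0],
])

```text
t: 18.75
tool_pos: [0.5824, 0.1084, 0.1737]
tool_rot: [-2.524, -1.869, 0.002]
contact_force: [0.2, -1.2, 6.2]
opening: 0.0174
grip_force: 26.4
```

```bash
python3 st.py
```

```text
t 18.75 phi 331.3 R 42.2 xy 37.1 -20.3 z 0.1737 F [ 0.2 -1.2  6.2] needle [(1.041, 32.5), (2.566, 100.4)] op 0.0174
```

Emit:
drive_tool([
  [[0.0025, 0.0054, 0], 0],
  [[0, 0, 0], 0],
  [[0, 0, 0], 0],
])

```text
t: 19.15
tool_pos: [0.5883, 0.1092, 0.1737]
tool_rot: [-2.524, -1.869, 0.002]
contact_force: [0.6, -0.5, 6.0]
opening: 0.0171
grip_force: 26.4
```

```bash
python3 st.py
```

```text
t 19.15 phi 339.4 R 42.3 xy 39.6 -14.9 z 0.1737 F [ 0.6 -0.5  6. ] needle [(1.094, 42.0), (2.372, 126.2)] op 0.0171
```

Emit:
drive_tool([
  [[0.0016, 0.0056, 0], 0],
  [[0, 0, 0], 0],
  [[0, 0, 0], 0],
])

```text
t: 19.55
tool_pos: [0.5941, 0.1092, 0.1737]
tool_rot: [-2.524, -1.869, 0.002]
contact_force: [0.1, 0.8, 6.4]
opening: 0.0172
grip_force: 26.4
```

```bash
python3 st.py;  python3 - <<'E'
from needle import *
P=[read(n,(.5408,-.0969))[3] for n in("scene","top")]
cv2.imwrite("pics/n3.png",cv2.resize(np.hstack(P).clip(0,255).astype(np.uint8),(800,400)))
E
```

```text
t 19.55 phi 347.2 R 42.3 xy 41.2 -9.3 z 0.1737 F [0.1 0.8 6.4] needle [(1.741, 45.9), (1.908, 77.2)] op 0.0172
```

View pics/n3.png

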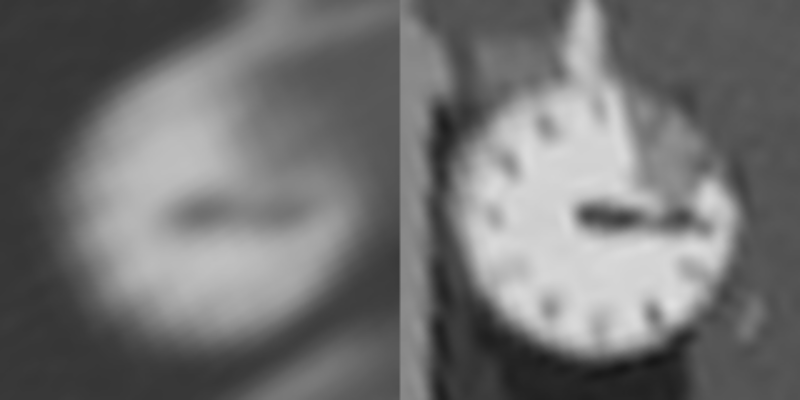

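The top view shows the needle clearly. The true pivot is about 3 mm further from the spindle than I assumed, so I'll correct that and re-measure both flanks on the way back.

```bash
sed -i 's/C=C+np.array(\[.0006,.002,0\])/C=C+np.array([.0006,.002,0])-.003*U/' needle.py; echo "--" >>log.txt; python3 st.py
```

```text
t 19.75 phi 347.2 R 42.3 xy 41.3 -9.3 z 0.1737 F [ 0.5 -0.5  6.7] needle [(1.509, 51.8), (1.647, 106.3)] op 0.0170
```

Emit:
drive_tool([
  [[-0.0016, -0.0056, 0], 0],
  [[0, 0, 0], 0],
  [[0, 0, 0], 0],
])

```text
t: 20.15
tool_pos: [0.5882, 0.1092, 0.1737]
tool_rot: [-2.524, -1.869, 0.002]
contact_force: [0.6, -0.2, 7.3]
opening: 0.0171
grip_force: 26.4
```

```bash
python3 st.py
```

```text
t 20.15 phi 339.3 R 42.3 xy 39.6 -15.0 z 0.1737 F [ 0.6 -0.2  7.3] needle [(0.95, 48.1), (2.204, 140.6)] op 0.0171
```

Emit:
drive_tool([
  [[-0.0025, -0.0054, 0], 0],
  [[0, 0, 0], 0],
  [[0, 0, 0], 0],
])

```text
t: 20.55
tool_pos: [0.5823, 0.1083, 0.1737]
tool_rot: [-2.524, -1.869, 0.002]
contact_force: [0.7, -0.0, 7.3]
opening: 0.0172
grip_force: 26.4
```

```bash
python3 st.py
```

```text
t 20.55 phi 331.1 R 42.2 xy 37.0 -20.4 z 0.1737 F [ 0.7 -0.   7.3] needle [(0.816, 40.1), (2.42, 118.7)] op 0.0172
```

Emit:
drive_tool([
  [[-0.0031, -0.0049, 0], 0],
  [[0, 0, 0], 0],
  [[0, 0, 0], 0],
])

```text
t: 20.95
tool_pos: [0.5766, 0.1066, 0.1737]
tool_rot: [-2.524, -1.869, 0.003]
contact_force: [0.4, -0.4, 7.8]
opening: 0.0171
grip_force: 26.4
```

```bash
python3 st.py
```

```text
t 20.95 phi 323.2 R 42.2 xy 33.7 -25.3 z 0.1737 F [ 0.4 -0.4  7.8] needle [(0.998, 26.8), (2.389, 78.2)] op 0.0171
```

Emit:
drive_tool([
  [[-0.0038, -0.0045, 0], 0],
  [[0, 0, 0], 0],
  [[0, 0, 0], 0],
])

```text
t: 21.35
tool_pos: [0.5713, 0.1042, 0.1737]
tool_rot: [-2.524, -1.869, 0.003]
contact_force: [0.3, -0.9, 7.0]
opening: 0.0173
grip_force: 26.4
```

```bash
python3 st.py
```

```text
t 21.35 phi 315.1 R 42.1 xy 29.9 -29.7 z 0.1737 F [ 0.3 -0.9  7. ] needle [(1.725, 25.7), (2.095, 91.5)] op 0.0173
```

Emit:
drive_tool([
  [[-0.0044, -0.0039, 0], 0],
  [[0, 0, 0], 0],
  [[0, 0, 0], 0],
])

```text
t: 21.75
tool_pos: [0.5662, 0.101, 0.1737]
tool_rot: [-2.524, -1.869, 0.003]
contact_force: [0.5, -0.7, 6.4]
opening: 0.0174
grip_force: 26.4
```

```bash
python3 st.py
```

```text
t 21.75 phi 307.0 R 42.1 xy 25.3 -33.6 z 0.1737 F [ 0.5 -0.7  6.4] needle [(1.523, 35.1), (1.623, 56.3)] op 0.0174
```

Flank matching puts the high spot at φ ≈ 327.5°. Moving there.

Emit:
drive_tool([
  [[0.0044, 0.0039, 0], 0],
  [[0.0038, 0.0045, 0], 0],
  [[0.0018, 0.0026, 0], 0],
  [[0, 0, 0], 0],
  [[0, 0, 0], 0],
  [[0, 0, 0], 0],
])

```text
t: 22.45
tool_pos: [0.5793, 0.1075, 0.1736]
tool_rot: [-2.523, -1.868, 0.004]
contact_force: [-1.0, -0.0, 7.7]
opening: 0.0173
grip_force: 26.5
```

```bash
python3 st.py
```

```text
t 22.45 phi 327.0 R 42.2 xy 35.4 -23.0 z 0.1736 F [-1.  -0.   7.7] needle [(0.765, 32.9), (2.432, 116.5)] op 0.0173
```

Emit:
drive_tool([
  [[0.0003, 0.0004, 0], 0],
  [[0, 0, 0], 0],
  [[0, 0, 0], 0],
])

```text
t: 22.85
tool_pos: [0.5795, 0.1076, 0.1736]
tool_rot: [-2.523, -1.868, 0.006]
contact_force: [-2.0, -1.3, 8.4]
opening: 0.0172
grip_force: 26.6
```

```bash
python3 st.py
```

```text
t 22.85 phi 327.3 R 42.2 xy 35.5 -22.8 z 0.1736 F [-2.  -1.3  8.4] needle [(0.576, 33.7), (2.429, 124.7)] op 0.0172
```

Emit:
drive_tool([
  [[0, 0, 0], 0],
  [[0, 0, 0], 0],
  [[0, 0, 0], 0],
  [[0, 0, 0], 0],
  [[0, 0, 0], 0],
  [[0, 0, 0], 0],
  [[0, 0, 0], 0],
], jaw=0)

```text
t: 23.65
tool_pos: [0.5808, 0.1075, 0.1735]
tool_rot: [-2.525, -1.869, 0.0]
contact_force: [-0.6, -0.4, 0.1]
opening: 0.0857
grip_force: 0.0
```

Emit:
drive_tool([
  [[0, 0, -0.015], 0],
  [[0, 0, -0.03], 0],
  [[0, 0, -0.04], 0],
  [[0, 0, -0.03], 0],
  [[0.02, 0, -0.01], 0],
  [[0.04, 0, 0], 0],
  [[0.04, 0, 0], 0],
  [[0.04, 0, 0], 0],
  [[0, 0, 0], 0],
  [[0, 0, 0], 0],
])

```text
t: 24.65
tool_pos: [0.6217, 0.2421, 0.2994]
tool_rot: [2.523, 1.871, 0.001]
contact_force: [0.3, -0.2, -0.8]
opening: 0.0854
grip_force: 0.0
```

```bash
python3 st.py; python3 - <<'E'
from h import *
b=cam("top")["image"]
cv2.imwrite("pics/f.png",cv2.resize(b[165:265,220:370],(780,520),interpolation=cv2.INTER_CUBIC))
E
```

```text
t 24.65 phi 353.0 R 177.8 xy 176.5 -21.6 z 0.2994 F [ 0.3 -0.2 -0.8] needle [(2.475, 31.1), (2.432, 149.5)] op 0.0854
```

View pics/f.png

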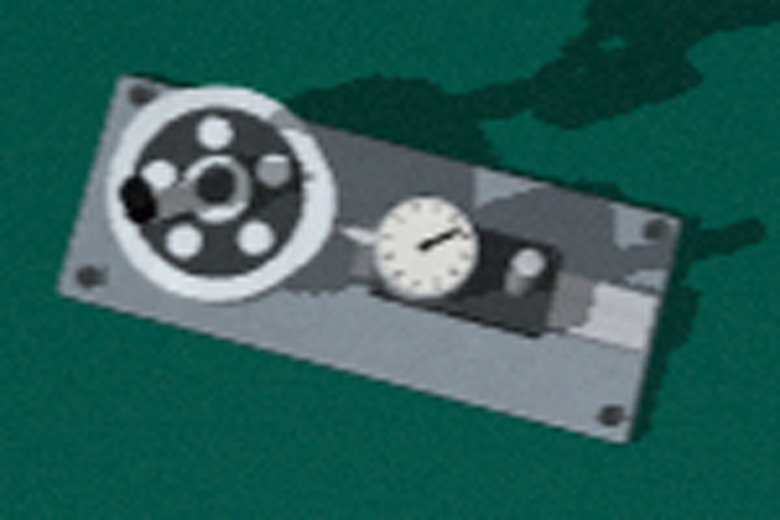

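The final view shows the rim bulge at the plunger (342,232), the knob at (140,200) and the needle at (445,240). It reads about 2.45 rad, or 4.9 mm in, and the gripper is clear.

```bash
python3 -c "
from station import ctrl
print(ctrl.finish_job())"
```

```text
the job is handed in; nothing more can be done
None
```

The flywheel is stopped with its highest spot under the plunger, to within about half a degree by my estimate; the needle reads about 2.45 rad (4.9 mm in), against 3.3 mm at first contact and about 0.7 mm on the plain rim. I swept about two thirds of the turn, far enough to cross both rises, and handed in at about 25 s with the gripper clear and no bystander touched.

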